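Gauge the home-sensor gap on a linear stage

ROBOT

A 7-joint arm with a two-finger parallel gripper is mounted at the origin on the work surface. World frame = base frame: x ahead of the robot, y to its left, z up, the work surface at z = 0. Lengths are in m, angles in rad, forces in N, time in s.
With the tool pointing down it reaches from about 0.35 to 0.9 m from the base axis. Payload 8.1 kg.
Tool frame: the origin (TCP) lies at the very end of the fingers, on their centre line; the grasp point (between the pads) lies 19 mm behind it (grasp_offset is the distance from the TCP to the grasp point, in m); z points along the fingers, y is the line along which they close (so a half turn about z gives the same grasp; the last joint's range is limited). The gripper opens to 92 mm and grips with 3 to 60 N. Pads are 19 mm wide; open, the fingers measure 130 mm over their backs; the gripper's body (75 mm by 190 mm) begins 47 mm behind the grasp point.
Start: joints at [1.187, 0.434, 0.025, 1.573, -0.012, 1.134, -0.075], TCP at [0.173, -0.601, 0.227] pointing down, gripper open.
Joint ranges: [-2.62, 2.62], [-0.44, 2.09], [-1.27, 1.32], [0.08, 2.57], [-1.32, 4.46], [0.12, 2], [-2.74, 2.74]. Speed limits (rad/s): [2.22, 2.22, 3.01, 3.01, 3.14, 3.14, 3.14].

INTERFACE

Orientations are given as a rotation vector (axis times angle).
In Python, from cell import observe, get_image, camera_params, sign_off, silhouettes, grasp_offset gives the robot as it stands. The module is installed in compiled form; this text tells all that it offers.
- The arm moves only by the tool jog_arm, never from a script. Its argument "motion" is a list that holds one entry, the list of rows, each a list of 7 numbers: the shift along the tool's x, y, z in m, then the turn, a rotation vector about the tool's x, y, z in rad, then the closure, from -1 (fully open) to 1 (shut), so that 0 is half open. In form: [[[dx, dy, dz, wx, wy, wz, hand], ...]]. A call has 1 to 10 rows; each row is the pose to reach, as a shift and turn from the pose commanded when the call began, along the tool's axes at that moment; what a row does not reach only later rows make up. A row lasts 1/12 s, in which the tool goes at most 41.7 mm and 7.16 degrees, less where a joint would pass 70% of its speed; a pose out of reach is approached as far as the arm can. A call with a gripper value outside its range is refused whole. The fingers move at their own pace and stop on an object; "force" is the grip in N (left out, the last holds). Time passes only in rows, so rows that repeat a pose let the fingers close. It gives the time, the measured TCP pose, the force, the opening and the grip force at its end, in the units of the state.
- observe(): the state, without advancing time (a new reading comes with each control period).
- get_image(name): name is "scene" or "top" or "wrist"; returns the picture (384x512x3 uint8, red, green, blue); there is no depth.
- camera_params(name): a dict with "vertical_fov" (degrees; the focal length in pixels is half the picture's height over the tangent of half this angle, whatever the lens; pixels are square), "cx", "cy" (the principal point, pixels), "T" (4x4, takes a point from camera to world coordinates). Camera axes: x right, y down, z forward; pixel columns grow to the right and rows downward; lengths in m; the calibration is good to about 2 mm. A picture is of the moment at which its call begins: read the wrist's pose just before it. camera_params takes no time and is no camera call; for the wrist camera it gives the pose at the moment of the call.
- sign_off(): hands the job in; it is judged then, once.
Trained networks look in the newest picture that a camera, given by its name, has taken for a name from the list of things; names that differ only in an ending like _2 or _b are one class to them, and where a whole thing is asked for, a point or a joint stands for the part that bears it (a point fixed in the world has none). Each returns a list of dicts, best first, with "p" (0 to 1); they miss things now and then, are a little off and sometimes report something else, mostly with a low value. They report only what shows in the picture. A call takes as long as a camera call. They do not tell look-alikes from the thing itself.
- silhouettes(query, camera): "mask" (384x512 bool, what is visible of it) and "pixel" ([column, row] in pixels, amid what is visible of it).
The state is a dict: "clock": time; "joints": joint angles; "dq": joint speeds; "joint_efforts": joint torques, N m; "position": TCP position; "ee_rot": TCP orientation; "force": force on the tool from outside, world axes, zero at the start; "ft_torque": the same for the moment, N m; "width": opening from 0.0 (shut) to 1.0 (fully open); "gripper_force": force on a finger pad.
Only numpy, scipy, OpenCV 4.12 (cv2) and the standard library are available. Lean on these libraries where they do the work, as an engineer would, in place of code of your own. Each camera call takes 0.05 s, during which the arm holds its last target. There are 200 camera calls.

TASK

Slide the stage's carriage (the black saddle with the steel post) fully home, hard up against the red bumpers of the end block. Then take the yellow-handled taper gauge out of the tool stand and slide its blade straight down, square and upright, between the carriage's steel target plate and the orange home sensor until it drags snugly on both, without forcing it or pushing the carriage back off its bumpers. Finish while still holding the gauge there at that depth so that the gap can be read, and leave the other tools and parts alone.

Things in the scene. Friction and masses are not known exactly. Their poses are not given: they have to be found in the camera images.
- carriage (a joint): Distance (m) of the stage's carriage from home: 0 = front edge against the red bumpers, up to 0.14 away from them. It moves along y of sensor (+y is homewards) and stays where left; about 9 N slides it either way. Black saddle plate 140 x 90 mm, 16 mm thick, top 76 mm above the table.
- post (a point): Grasp point on the bare, rigid steel post (13 mm in diameter, upright) in the middle of the carriage: on its axis, 118 mm above the table, 20 mm below the post's top, 42 mm above the saddle plate. A collar 32 mm wide, 6 mm high, surrounds the post's foot.
- target: Steel target plate on an arm at the robot's side of the carriage, moves with the carriage; upright, 40 mm wide (x), 6 mm thick, its top edge rounded (radius 3 mm). Origin under the middle of its gauging face at breadboard height; axes parallel to those of sensor; the gauging face is the plane y = 0 and looks to +y, at the sensor.
- target_top (a point): Middle of the target plate's gauging face, level with the plate's top, 104 mm above the table.
- sensor: Fixed orange home sensor, 40 mm wide (x), 12 mm thick. Origin under the middle of its sensing face, 12 mm above the table; z up, y along the stage towards home. The face is the plane y = 0, looks to -y at the target plate (parallel, centres opposite). Carriage home: gap between the faces 4.2 to 6.8 mm, varies. Top edge rounded, radius 3 mm. The slot is open above, at both sides and below.
- sensor_top (a point): Middle of the sensor's sensing face, level with the sensor's top, 104 mm above the table.
- gauge: Taper gauge, 65 to 110 g: yellow handle 28 (x) x 14 (y) x 45 mm high, steel blade straight down from it, 14 mm wide (x), 75 mm long, thickness (y) growing evenly from 2 mm at the tip to 8.25 mm at the handle, so it gets snug with its tip 29 to 60 mm below the plates' tops. Origin at the handle's foot, z up. It stands in one of the stand's three slots, foot 109 mm above the table.
- gauge_grip (a point): Centre of the gauge's yellow handle, 22.5 mm above the handle's foot; axes as gauge. Free all round for fingers on the two broad faces (14 mm apart, along y). In the stand it is 131.5 mm above the table; lift 80 mm to clear the slot.
- gauge_tip (a point): Middle of the tip of the gauge's blade, 97.5 mm below gauge_grip along the gauge.
- driver_red: Bystander: hex driver with a red round handle, 26 mm in diameter, 50 mm high, standing in another slot of the stand (slots are 55 mm apart in a row). Origin at the handle's foot.
- driver_blue: Bystander: the same with a blue handle, in the remaining slot.
- stepper: Bystander: small loose stepper motor, 42 x 42 x 40 mm with a 22 mm shaft upwards, standing beside the stage on the robot's side. Origin under its centre.
- coupling: Bystander: loose silver and red shaft coupling, 30 mm in diameter, 44 mm high, standing on the far side of the stage. Origin under its centre.
Things that resemble listed ones, but are neither listed nor needed, are in the scene too. What is shaped like the gauge but green is not meant.

How it is judged:
On the way, in this order (a step that is already met when the one before it is completed fails the run):
1. the carriage is fully home (within 0.7 mm) (value of joint carriage below 0.0007 m), for 0.2 s.
2. the blade drags on both plates, its tip well down between them (contact force between gauge and target above 0.8 N and contact force between gauge and sensor above 0.8 N and z of gauge_tip in the frame of sensor_top below -0.02 m), for 0.2 s.
At the end, for the whole second after the job is handed in: Carriage within 0.7 mm of home; gauge gripped and at rest, upright within 6 and square within 8 degrees, its tip over 20 mm below the plates' tops and within 12 mm of their middle, its blade pressing on both the target plate and the sensor with more than 0.8 N (all of step 2 and value of joint carriage below 0.0007 m and contact force between the fingers and gauge above 2 N and x of gauge_tip in the frame of sensor between -0.012 and 0.012 m and angle between gauge's own z axis and vertical below 0.1 rad and angle between the x axis of gauge and the x axis of sensor, either way round below 0.14 rad and linear speed of gauge below 0.01 m/s); the arm keeps its last pose, push and grip.
It fails at once if the gauge is forced: over 40 N on the target plate or the sensor (contact force between gauge and target above 40 N or contact force between gauge and sensor above 40 N).
It fails at once if another tool or a loose part is moved by more than 20 mm (distance of any of driver_red, driver_blue, stepper, coupling from where it was at the start of the episode above 0.02 m).
It also fails if it takes over 69 s, if anything falls off the work surface, if the arm or the gripper's body presses on something with over 40 N, if the wrist force passes 120 N, or if a joint passes its speed limit or range.

## Working session

There is one attempt and no reset: what is moved stays moved. The work goes in short steps, Python scripts to look and compute and a tool call to move; the robot and the scene stay as the last step left them, time stands still between calls to the robot, and variables do not carry over. Pictures are saved under pics/ and viewed, at most 10 in all, crops included, and the job is handed in when it is done.

Besides the shell and the picture viewer there is one more tool, called by a JSON object that holds its "op" and its "data". jog_arm: Moves the arm, as the interface text tells. Its arguments: {"type":"object","properties":{"motion":{"type":"array"},"force":{"type":"number"}},"required":["motion"]}

```bash
mkdir -p pics; ls; cat > h.py <<'E'
import numpy as np, cv2
from cell import *
from scipy.spatial.transform import Rotation as R
def P(n):
    c=camera_params(n); f=192/np.tan(np.radians(c["vertical_fov"])/2); return f,c["cx"],c["cy"],np.array(c["T"])
def ray_z(n,px,z):
    f,cx,cy,T=P(n); d=T[:3,:3]@np.array([(px[0]-cx)/f,(px[1]-cy)/f,1]); o=T[:3,3]
    return o+d*(z-o[2])/d[2]
def proj(n,p):
    f,cx,cy,T=P(n); q=T[:3,:3].T@(np.array(p)-T[:3,3]); return np.array([cx+f*q[0]/q[2],cy+f*q[1]/q[2]])
def tri(obs):
    A=np.zeros((3,3));b=np.zeros(3)
    for n,px in obs:
        f,cx,cy,T=P(n); d=T[:3,:3]@np.array([(px[0]-cx)/f,(px[1]-cy)/f,1]); d/=np.linalg.norm(d)
        M=np.eye(3)-np.outer(d,d); A+=M; b+=M@T[:3,3]
    return np.linalg.solve(A,b)
def totool(w):
    s=observe(); return R.from_rotvec(s["ee_rot"]).inv().apply(w)
E
python3 - <<'E'
from h import *
np.set_printoptions(precision=4,suppress=True)
ims=[get_image(n) for n in("scene","top")]
cv2.imwrite("pics/a.png",np.hstack(ims)[:,:,::-1]) 
im=cv2.resize(np.vstack(ims),(450,600) if 0 else (400,600))
cv2.imwrite("pics/scene.png",cv2.resize(ims[0],(800,600))[:,:,::-1]);cv2.imwrite("pics/top.png",cv2.resize(ims[1],(800,600))[:,:,::-1])
for n in("scene","top"):
    f,cx,cy,T=P(n);print(n,f,cx,cy,T)
    for q in("gauge","sensor","target","post","carriage","driver_red","driver_blue","stepper","coupling"):
        print(q,[(np.round(d["pixel"]),round(d["p"],2),int(d["mask"].sum())) for d in silhouettes(q,n)])
s=observe();print(s["clock"],s["ee_rot"],R.from_rotvec(s["ee_rot"]).as_matrix(),grasp_offset, s["force"])
E
```

```text
pics
scene 489.7849977054893 251.76927245832715 199.18871708588847 [[-0.1653  0.6182 -0.7685  1.4495]
 [ 0.9862  0.1017 -0.1304  0.2507]
 [-0.0025 -0.7794 -0.6265  0.8811]
 [ 0.      0.      0.      1.    ]]
gauge [(array([325., 177.]), 0.78, 211), (array([318., 203.]), 0.74, 238), (array([403., 189.]), 0.54, 201)]
sensor [(array([241., 197.]), 0.81, 191)]
target [(array([175., 186.]), 0.73, 271), (array([204., 189.]), 0.61, 110), (array([190., 217.]), 0.45, 1551)]
post [(array([191., 219.]), 0.79, 1721), (array([316., 204.]), 0.35, 269)]
carriage [(array([186., 218.]), 0.59, 1666), (array([321., 200.]), 0.5, 282)]
driver_red [(array([340., 204.]), 0.61, 150)]
driver_blue [(array([295., 199.]), 0.46, 199)]
stepper [(array([175., 188.]), 0.9, 312), (array([210., 194.]), 0.15, 101)]
coupling [(array([136., 264.]), 0.62, 241), (array([190., 217.]), 0.31, 1606)]
top 473.5516687902815 259.55103292362736 193.28153172874616 [[-0.0088 -0.9871  0.1599  0.2563]
 [-0.9999  0.0096  0.0045  0.1068]
 [-0.006  -0.1599 -0.9871  1.6344]
 [ 0.      0.      0.      1.    ]]
gauge [(array([148., 274.]), 0.76, 171), (array([215., 280.]), 0.71, 208), (array([215., 188.]), 0.37, 60)]
sensor [(array([274., 211.]), 0.54, 237)]
target [(array([214., 187.]), 0.41, 49)]
post [(array([311., 181.]), 0.81, 1241), (array([231., 186.]), 0.34, 35)]
carriage [(array([310., 183.]), 0.77, 1212), (array([336., 230.]), 0.23, 167)]
driver_red [(array([199., 191.]), 0.64, 60)]
driver_blue [(array([337., 229.]), 0.42, 176), (array([229., 188.]), 0.41, 39)]
stepper [(array([337., 234.]), 0.64, 168)]
coupling [(array([338., 144.]), 0.63, 76)]
1.0 [3.1106 0.4394 0.    ] [[ 0.9609  0.277   0.    ]
 [ 0.277  -0.9609 -0.0001]
 [ 0.      0.0001 -1.    ]] 0.0188 [-0.7499  0.1558  0.0938]
```

View pics/scene.png

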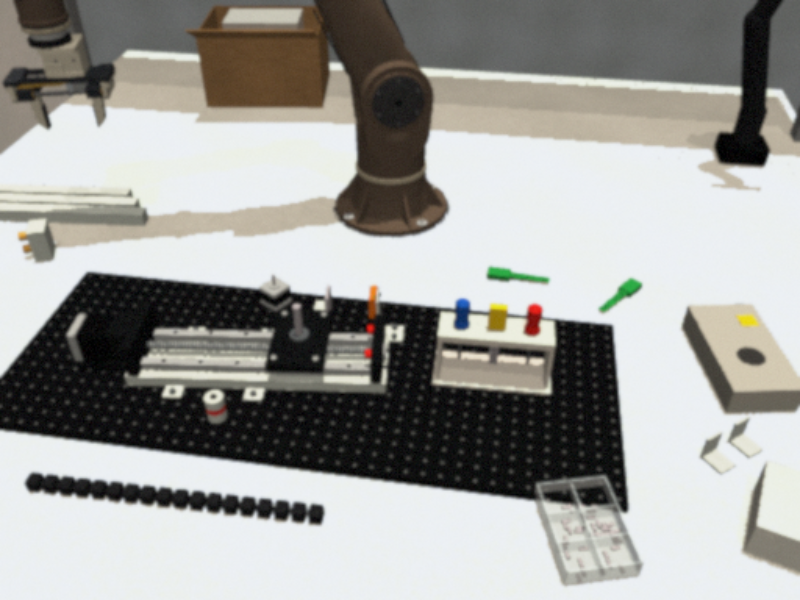

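View pics/top.png

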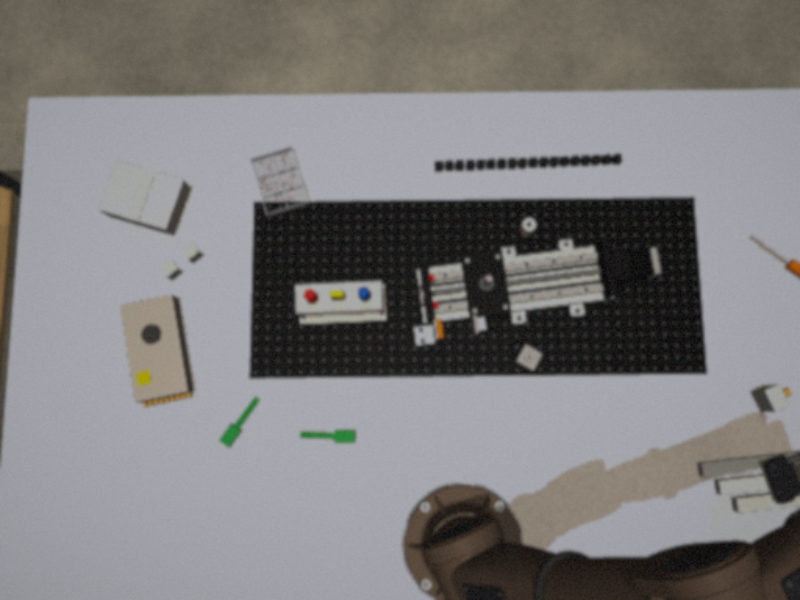

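The views show the yellow handle upright mid-stand at scene (497,317) / top (337,294). The two look-alikes are green and lie on the table at scene (518,275) and (620,295), so the yellow one fits. The post is at scene (297,315) and the bumpers are to its right, which is +y.

```bash
python3 - <<'E'
from h import *
np.set_printoptions(precision=4,suppress=True)
k=.64
def show(name,s,t,z):
    s=np.array(s)*k;t=np.array(t)*k
    print(name,"tri",tri([("scene",s),("top",t)]),"sc",ray_z("scene",s,z),"top",ray_z("top",t,z))
show("post",(297,307),(487,282),.138)
show("gauge",(498,306),(337,294.5),.154)
show("red",(535,307),(310,295.5),.159)
show("blue",(463,301),(364,294),.159)
show("sensortop",(374,288),(439,321),.104)
show("bump1",(371,328),(431,278),.06)
show("bump2",(369,353),(435,305),.06)
show("targ",(327,289),(477,317),.104)
show("railL",(150,335),(505,250),.05)
im=np.array(get_image("scene"))[170:270,150:370];im2=get_image("top")[150:250,180:400]
cv2.imwrite("pics/crop.png",cv2.resize(np.vstack([im,im2]),(660,600),interpolation=cv2.INTER_CUBIC)[:,:,::-1])
E
```

```text
post tri [ 0.5408 -0.0565  0.1287] sc [ 0.5521 -0.0541  0.138 ] top [ 0.5387 -0.0542  0.138 ]
gauge tri [0.5136 0.2541 0.1496] sc [0.5191 0.2551 0.154 ] top [0.5129 0.2527 0.154 ]
red tri [0.5115 0.3094 0.153 ] sc [0.5189 0.3105 0.159 ] top [0.5105 0.3069 0.159 ]
blue tri [0.5136 0.1995 0.1524] sc [0.5218 0.2015 0.159 ] top [0.5125 0.1975 0.159 ]
sensortop tri [0.4608 0.0478 0.1198] sc [0.44   0.0465 0.104 ] top [0.4634 0.0444 0.104 ]
bump1 tri [0.5531 0.0615 0.1119] sc [0.4924 0.0504 0.06  ] top [0.5635 0.0584 0.06  ]
bump2 tri [0.5105 0.0494 0.0199] sc [0.5542 0.059  0.06  ] top [0.5042 0.0506 0.06  ]
targ tri [ 0.4689 -0.0307  0.1143] sc [ 0.4556 -0.031   0.104 ] top [ 0.4711 -0.035   0.104 ]
railL tri [ 0.6403 -0.1687  0.1378] sc [ 0.5586 -0.313   0.05  ] top [ 0.6263 -0.105   0.05  ]
```

View pics/crop.png

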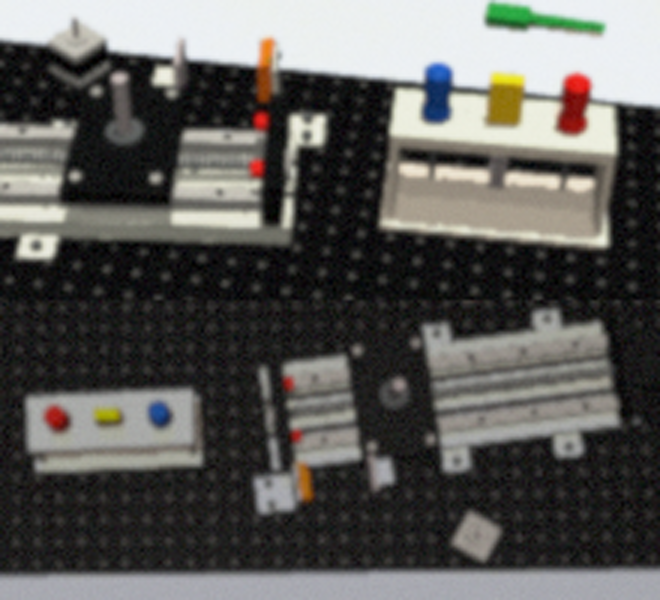

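{"op": "jog_arm", "data": {"motion": [[[0.505,-0.423,-0.05,0,0,0,-0.2],[0.505,-0.423,-0.05,0,0,0.1,-0.2],[0.505,-0.423,-0.05,0,0,0.164,-0.2],[0.505,-0.423,-0.05,0,0,0.164,-0.2],[0.505,-0.423,-0.05,0,0,0.164,-0.2],[0.505,-0.423,-0.05,0,0,0.164,-0.2],[0.505,-0.423,-0.05,0,0,0.164,-0.2],[0.505,-0.423,-0.05,0,0,0.164,-0.2],[0.505,-0.423,-0.05,0,0,0.164,-0.2],[0.505,-0.423,-0.05,0,0,0.164,-0.2]]]}}

```text
clock: 1.93
position: [0.406, -0.2542, 0.2588]
ee_rot: [3.136, 0.183, 0.001]
force: [1.2, -1.0, -0.8]
width: 0.6
gripper_force: 0.0
```

{"op": "jog_arm", "data": {"motion": [[[0.157,-0.182,-0.02,0,0,0,-0.2],[0.157,-0.182,-0.02,0,0,0,-0.2],[0.157,-0.182,-0.02,0,0,0,-0.2],[0.157,-0.182,-0.02,0,0,0,-0.2],[0.157,-0.182,-0.02,0,0,0,-0.2],[0.157,-0.182,-0.02,0,0,0,-0.2],[0.157,-0.182,-0.02,0,0,0,-0.2],[0.157,-0.182,-0.02,0,0,0,-0.2]]]}}

```text
clock: 2.6
position: [0.5408, -0.0548, 0.2782]
ee_rot: [-3.135, -0.19, -0.0]
force: [-1.8, -1.0, -0.1]
width: 0.602
gripper_force: 0.0
```

```bash
python3 - <<'E'
from h import *
np.set_printoptions(precision=4,suppress=True)
s=observe();print(s["clock"],s["position"],s["ee_rot"])
im=get_image("wrist");cv2.imwrite("pics/w1.png",cv2.resize(im,(800,600))[:,:,::-1])
f,cx,cy,T=P("wrist");print(f,cx,cy,T)
for q in("post","target","sensor","stepper"):
    print(q,[(np.round(d["pixel"]),round(d["p"],2),int(d["mask"].sum())) for d in silhouettes(q,"wrist")])
E
```

```text
2.6 [ 0.5408 -0.0548  0.2782] [-3.1352 -0.1897 -0.0003]
286.4023875557789 256.23643596762776 192.3432818999538 [[ 0.1179 -0.9545 -0.274   0.614 ]
 [-0.993  -0.1132 -0.033  -0.049 ]
 [ 0.0005  0.276  -0.9612  0.4345]
 [ 0.      0.      0.      1.    ]]
post [(array([258., 164.]), 0.62, 8084), (array([235., 226.]), 0.41, 512)]
target [(array([236., 226.]), 0.63, 475)]
sensor [(array([174., 220.]), 0.79, 696)]
stepper [(array([300., 250.]), 0.48, 110)]
```

View pics/w1.png

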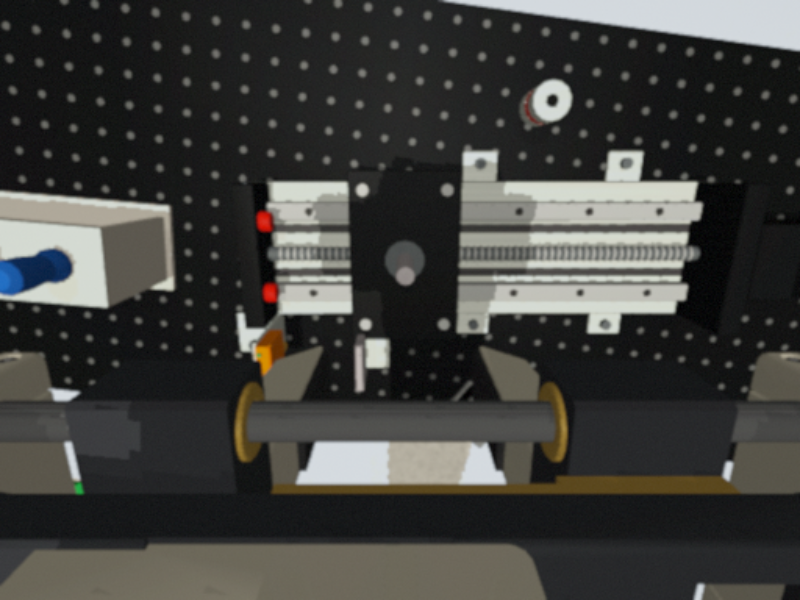

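The wrist view has the rails square to the image. The post top is at (405,276), the carriage front edge at column 350, the bumpers at (270,222) and (275,293), the sensor at (268,352) and the target at (360,362).

```bash
python3 - <<'E'
from h import *
np.set_printoptions(precision=4,suppress=True)
k=.64
for n,p,z in(("post",(405,275),.138),("collar",(404,259),.08),("front1",(350,190),.076),("front2",(350,315),.076),("b1",(273,222),.065),("b2",(278,293),.065),
 ("railL",(270,181),.05),("railR",(697,183),.05),("rail2L",(270,314),.05),("rail2R",(683,314),.05),
 ("sens",(268,340),.104),("targ",(360,345),.104)):
    w=ray_z("wrist",np.array(p)*k,z);print(n,w,"tool",totool(w-np.array(observe()["position"])))
E
```

```text
post [ 0.5472 -0.062   0.138 ] tool [0.0074 0.0042 0.1402]
collar [ 0.5472 -0.0618  0.08  ] tool [0.0074 0.004  0.1982]
front1 [ 0.5958 -0.0138  0.076 ] tool [ 0.0611 -0.0382  0.2022]
front2 [ 0.4938 -0.0223  0.076 ] tool [-0.0411 -0.0413  0.2022]
b1 [0.5627 0.0478 0.065 ] tool [ 0.0353 -0.1031  0.2132]
b2 [0.5029 0.0414 0.065 ] tool [-0.0249 -0.1036  0.2132]
railL [0.5941 0.0555 0.05  ] tool [ 0.0674 -0.1072  0.2281]
railR [ 0.6331 -0.2975  0.05  ] tool [0.0659 0.2479 0.2284]
rail2L [0.4779 0.0515 0.05  ] tool [-0.0485 -0.1165  0.2282]
rail2R [ 0.5204 -0.3188  0.05  ] tool [-0.0485  0.2562  0.2284]
sens [0.4752 0.038  0.104 ] tool [-0.0528 -0.1033  0.1742]
targ [ 0.4792 -0.0345  0.104 ] tool [-0.057  -0.0309  0.1742]
```

{"op": "jog_arm", "data": {"motion": [[[0.007,0.004,0.04,0,0,0,-0.2],[0.007,0.004,0.08,0,0,0,-0.2],[0.007,0.004,0.12,0,0,0,-0.2],[0.007,0.004,0.16,0,0,0,-0.2],[0.007,0.004,0.179,0,0,0,-0.2],[0.007,0.004,0.179,0,0,0,1],[0.007,0.004,0.179,0,0,0,1],[0.007,0.004,0.179,0,0,0,1],[0.007,0.004,0.179,0,0,0,1],[0.007,0.004,0.179,0,0,0,1]]], "force": 25}}

```text
clock: 3.68
position: [0.5487, -0.0603, 0.1012]
ee_rot: [3.136, 0.183, 0.005]
force: [-0.1, 0.1, -0.2]
width: 0.289
gripper_force: 0.0
```

{"op": "jog_arm", "data": {"motion": [[[0,0,0,0,0,0,1],[0,0,0,0,0,0,1],[0,0,0,0,0,0,1],[0,-0.01,0,0,0,0,1],[0,-0.02,0,0,0,0,1],[0,-0.03,0,0,0,0,1],[0,-0.04,0,0,0,0,1],[0,-0.05,0,0,0,0,1]]]}}

```text
clock: 4.35
position: [0.5427, -0.0138, 0.1005]
ee_rot: [3.132, 0.178, 0.003]
force: [1.1, -11.1, 6.0]
width: 0.133
gripper_force: 25.0
```

{"op": "jog_arm", "data": {"motion": [[[0,-0.003,0,0,0,0,1],[0,-0.006,0,0,0,0,1],[0,-0.008,0,0,0,0,1],[0,-0.01,0,0,0,0,1]]]}}

```text
clock: 4.68
position: [0.5414, -0.0033, 0.1005]
ee_rot: [3.133, 0.18, 0.003]
force: [-0.5, -9.3, 6.6]
width: 0.135
gripper_force: 25.0
```

{"op": "jog_arm", "data": {"motion": [[[0,-0.0015,0,0,0,0,1],[0,-0.003,0,0,0,0,1]]]}}

```text
clock: 4.85
position: [0.541, -0.0005, 0.1005]
ee_rot: [3.133, 0.179, 0.003]
force: [0.3, -9.0, 7.5]
width: 0.138
gripper_force: 25.0
```

{"op": "jog_arm", "data": {"motion": [[[0,-0.0015,0,0,0,0,1],[0,-0.003,0,0,0,0,1],[0,-0.0045,0,0,0,0,1]]]}}

```text
clock: 5.1
position: [0.5405, 0.0039, 0.1005]
ee_rot: [3.133, 0.179, 0.003]
force: [-1.3, -9.5, 7.3]
width: 0.138
gripper_force: 25.0
```

{"op": "jog_arm", "data": {"motion": [[[0,-0.0015,0,0,0,0,1],[0,-0.003,0,0,0,0,1]]]}}

```text
clock: 5.27
position: [0.5403, 0.0058, 0.1005]
ee_rot: [3.132, 0.178, 0.003]
force: [0.5, -16.8, 7.5]
width: 0.137
gripper_force: 25.0
```

{"op": "jog_arm", "data": {"motion": [[[0,-0.001,0,0,0,0,1],[0,-0.0015,0,0,0,0,1],[0,-0.0015,0,0,0,0,1],[0,-0.0015,0,0,0,0,1]]]}}

```text
clock: 5.6
position: [0.5403, 0.0058, 0.1005]
ee_rot: [3.131, 0.176, 0.003]
force: [0.9, -16.1, 6.8]
width: 0.141
gripper_force: 25.0
```

{"op": "jog_arm", "data": {"motion": [[[0,-0.001,0,0,0,0,1],[0,-0.001,0,0,0,0,1],[0,-0.001,0,0,0,0,1],[0,-0.001,0,0,0,0,1]]], "force": 50}}

```text
clock: 5.93
position: [0.5403, 0.0057, 0.1005]
ee_rot: [3.13, 0.174, 0.003]
force: [1.1, -19.5, 8.4]
width: 0.128
gripper_force: 50.0
```

```bash
python3 - <<'E'
from h import *
s=observe();print(s["position"],s["force"],s["width"])
im=get_image("wrist");cv2.imwrite("pics/w2.png",cv2.resize(im,(800,600))[:,:,::-1])
for q in("target","sensor"):
    print(q,[(np.round(d["pixel"]),round(d["p"],2),int(d["mask"].sum())) for d in silhouettes(q,"wrist")])
E
```

```text
[0.54028869 0.00571598 0.100494  ] [  1.09675261 -19.4668799    8.41363788] 0.12781401776755646
target []
sensor []
```

View pics/w2.png

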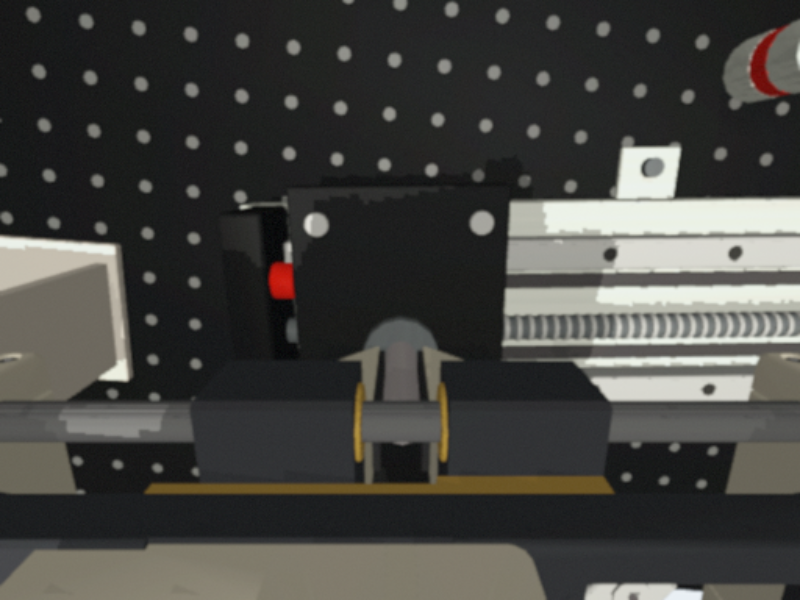

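The picture shows the saddle's edge touching the red bumper at (282,281), and the carriage doesn't move under load, so it is home. Releasing and lifting.

{"op": "jog_arm", "data": {"motion": [[[0,0,0,0,0,0,0.4],[0,0,0,0,0,0,0.0],[0,0,0,0,0,0,0.0],[0,0,0,0,0,0,0.0],[0,0,-0.04,0,0,0,0.0],[0,0,-0.08,0,0,0,0.0],[0,0,-0.12,0,0,0,0.0],[0,0,-0.16,0,0,0,0.0],[0,0,-0.16,0,0,0,0.0]]]}}

```text
clock: 6.83
position: [0.5425, 0.014, 0.2674]
ee_rot: [-3.135, -0.185, -0.019]
force: [1.2, 0.0, 0.2]
width: 0.5
gripper_force: 0.0
```

```bash
python3 - <<'E'
from h import *
np.set_printoptions(precision=4,suppress=True)
s=observe();print(s["position"],s["ee_rot"],s["force"],s["width"],np.array(s["joints"]))
im=get_image("wrist");cv2.imwrite("pics/w3.png",cv2.resize(im,(800,600))[:,:,::-1])
f,cx,cy,T=P("wrist");print(T)
for q in("target","sensor"):
    for d in silhouettes(q,"wrist"):
        r,c=np.where(d["mask"]);print(q,np.round(d["pixel"]),d["p"],c.min(),c.max(),r.min(),r.max())
E
```

```text
[0.5425 0.014  0.2674] [-3.1354 -0.1852 -0.0191] [1.2366 0.0278 0.1581] 0.5000395054725448 [ 0.1158  0.2839 -0.3072  1.7052  0.0935  1.1546 -1.6695]
[[ 0.1177 -0.9569 -0.2655  0.6139]
 [-0.993  -0.1134 -0.0317  0.0213]
 [ 0.0002  0.2674 -0.9636  0.421 ]
 [ 0.      0.      0.      1.    ]]
target [242. 238.] 0.7 231 252 226 256
sensor [223. 233.] 0.87 196 230 211 256
sensor [261. 177.] 0.64 225 301 118 256
```

View pics/w3.png

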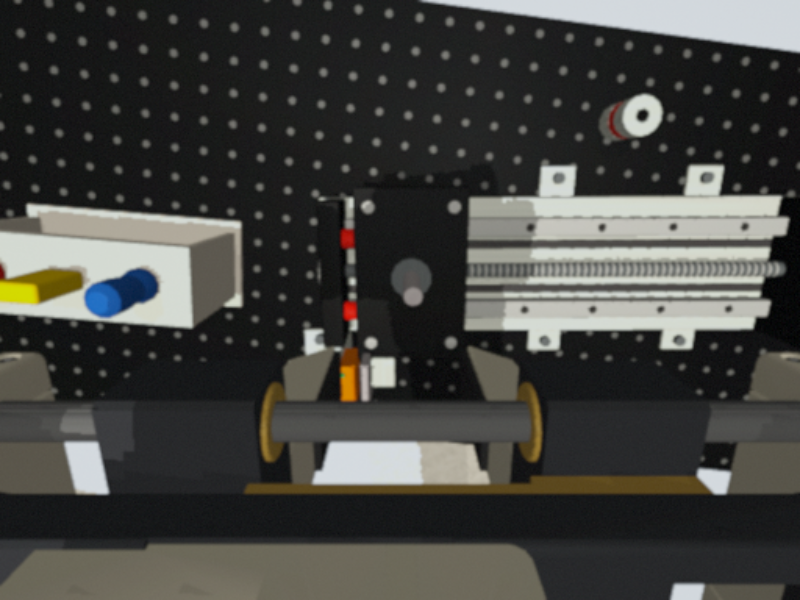

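The carriage is still home; the sensor/target gap is at about (358,350). The stand's yellow gauge is at (40,285), between blue and red. Moving to it with a quarter turn.

{"op": "jog_arm", "data": {"motion": [[[0,-0.03,0,0,0,0.12,0.0],[0,-0.06,0,0,0,0.24,0.0],[0,-0.09,0,0,0,0.36,0.0],[0,-0.12,0,0,0,0.48,0.0],[0,-0.15,0,0,0,0.6,0.0],[0,-0.18,0,0,0,0.72,0.0],[0,-0.2,0,0,0,0.84,0.0],[0,-0.22,0,0,0,0.96,0.0],[0,-0.235,0,0,0,1.08,0.0],[0,-0.241,0,0,0,1.2,0.0]]]}}

```text
clock: 7.82
position: [0.5114, 0.2281, 0.2492]
ee_rot: [2.888, -1.179, -0.034]
force: [-0.1, 0.5, -1.4]
width: 0.503
gripper_force: 0.0
```

{"op": "jog_arm", "data": {"motion": [[[0,0,0,0,0,0.12,0.0],[0,0,0,0,0,0.24,0.0],[0,0,0,0,0,0.36,0.0],[0,0,0,0,0,0.469,0.0],[0,0,0,0,0,0.469,0.0],[0,0,0,0,0,0.469,0.0]]]}}

```text
clock: 8.32
position: [0.5119, 0.2281, 0.25]
ee_rot: [2.527, -1.822, -0.018]
force: [-0.7, 0.8, -0.5]
width: 0.5
gripper_force: 0.0
```

```bash
python3 - <<'E'
from h import *
np.set_printoptions(precision=4,suppress=True)
s=observe();print(s["position"],s["ee_rot"],R.from_rotvec(s["ee_rot"]).as_matrix(),np.array(s["joints"]))
im=get_image("wrist");cv2.imwrite("pics/w4.png",cv2.resize(im,(800,600))[:,:,::-1])
f,cx,cy,T=P("wrist");print(T)
for d in silhouettes("gauge","wrist"):
    r,c=np.where(d["mask"]);print(np.round(d["pixel"]),d["p"],c.min(),c.max(),r.min(),r.max())
hsv=cv2.cvtColor(im,cv2.COLOR_RGB2HSV);m=((hsv[...,0]>22)&(hsv[...,0]<34)&(hsv[...,1]>170)&(hsv[...,2]>170)).astype(np.uint8)
n,l,st,ce=cv2.connectedComponentsWithStats(m);print(st,ce)
E
```

```text
[0.5119 0.2281 0.25  ] [ 2.5273 -1.8221 -0.0179] [[ 0.316  -0.9484 -0.0245]
 [-0.9487 -0.3158 -0.0143]
 [ 0.0058  0.0278 -0.9996]] [-1.3132  0.58    1.2696  1.7346 -0.5628  1.2925 -2.7309]
[[-0.9472 -0.2999 -0.1135  0.5398]
 [-0.3192  0.9153  0.2455  0.1595]
 [ 0.0302  0.2688 -0.9627  0.4062]
 [ 0.      0.      0.      1.    ]]
[239. 212.] 0.78 230 250 194 233
[426. 232.] 0.51 415 438 221 239
[[     0      0    512    384 196338]
 [   231    207     17     26    270]] [[255.5221 191.4612]
 [239.4296 219.7111]]
```

View pics/w4.png

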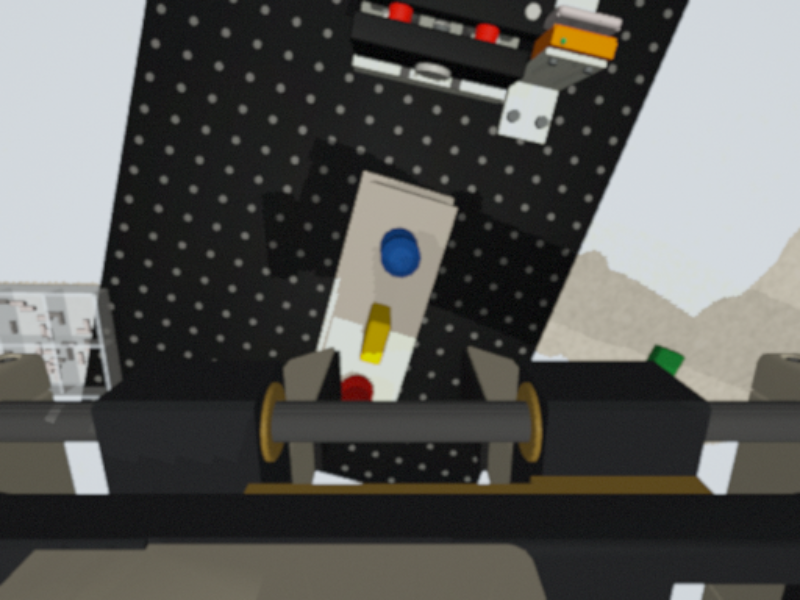

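The gauge shows at (377,333). The turn ran into the j7 limit, so I'll turn the other way round (same grasp).

{"op": "jog_arm", "data": {"motion": [[[0,0,-0.01,0,0,-0.12,0.0],[0,0,-0.02,0,0,-0.24,0.0],[0,0,-0.02,0,0,-0.36,0.0],[0,0,-0.02,0,0,-0.48,0.0],[0,0,-0.02,0,0,-0.6,0.0],[0,0,-0.02,0,0,-0.72,0.0],[0,0,-0.02,0,0,-0.84,0.0],[0,0,-0.02,0,0,-0.96,0.0],[0,0,-0.02,0,0,-1.08,0.0],[0,0,-0.02,0,0,-1.2,0.0]]]}}

```text
clock: 9.25
position: [0.5125, 0.228, 0.2704]
ee_rot: [3.131, -0.054, -0.042]
force: [0.3, -0.1, 1.1]
width: 0.498
gripper_force: 0.0
```

{"op": "jog_arm", "data": {"motion": [[[0,0,0,0,0,-0.12,0.0],[0,0,0,0,0,-0.24,0.0],[0,0,0,0,0,-0.36,0.0],[0,0,0,0,0,-0.48,0.0],[0,0,0,0,0,-0.6,0.0],[0,0,0,0,0,-0.72,0.0],[0,0,0,0,0,-0.84,0.0],[0,0,0,0,0,-0.96,0.0],[0,0,0,0,0,-1.08,0.0],[0,0,0,0,0,-1.2,0.0]]]}}

```text
clock: 10.08
position: [0.5125, 0.2281, 0.2707]
ee_rot: [-2.617, -1.726, 0.043]
force: [0.4, -0.3, 0.7]
width: 0.501
gripper_force: 0.0
```

```bash
python3 - <<'E'
from h import *
np.set_printoptions(precision=4,suppress=True)
s=observe();M=R.from_rotvec(s["ee_rot"]).as_matrix();print(s["position"],M,np.arctan2(M[1,0],M[0,0]),np.array(s["joints"]))
E
```

```text
[0.5125 0.2281 0.2707] [[ 0.3937  0.9189 -0.0261]
 [ 0.919  -0.3941 -0.0099]
 [-0.0194 -0.0201 -0.9996]] 1.1660176681729744 [-0.9641  0.3415  0.619   1.6798 -0.209   1.2157 -0.6987]
```

```bash
cat >> h.py <<'E'
def goto(p,heading):
    """shift and turn (tool axes) to reach TCP p, upright, tool-x heading"""
    s=observe();M=R.from_rotvec(s["ee_rot"])
    c,n=np.cos(heading),np.sin(heading)
    D=R.from_matrix(np.array([[c,n,0],[n,-c,0],[0,0,-1]]))
    return M.inv().apply(np.array(p)-s["position"]),(M.inv()*D).as_rotvec()
E
python3 - <<'E'
from h import *
np.set_printoptions(precision=4,suppress=True)
T=np.array([[-0.9472,-0.2999,-0.1135,0.5398],[-0.3192,0.9153,0.2455,0.1595],[0.0302,0.2688,-0.9627,0.4062]])
f,cx,cy,_=P("wrist")
for px,z in(((373,345),.154),((382,306),.109),((401,240),.159)):
    d=T[:,:3]@np.array([(px[0]*.64-cx)/f,(px[1]*.64-cy)/f,1]);print(T[:,3]+d*(z-T[2,3])/d[2])
print(goto((.512,.251,.28),1.59))
E
```

```text
[0.5168 0.2552 0.154 ]
[0.5156 0.243  0.109 ]
[0.5214 0.1895 0.159 ]
(array([ 0.0207, -0.0097, -0.0096]), array([-0.0239,  0.0148, -0.4241]))
```

{"op": "jog_arm", "data": {"motion": [[[0.0245,-0.008,-0.0096,-0.006,0.004,-0.11,0.0],[0.0245,-0.008,-0.0096,-0.012,0.007,-0.22,0.0],[0.0245,-0.008,-0.0096,-0.018,0.011,-0.33,0.0],[0.0245,-0.008,-0.0096,-0.0239,0.0148,-0.424,0.0],[0.0245,-0.008,-0.0096,-0.0239,0.0148,-0.424,0.0],[0.0245,-0.008,-0.0096,-0.0239,0.0148,-0.424,0.0]]]}}

```text
clock: 10.58
position: [0.5154, 0.2537, 0.2802]
ee_rot: [-2.211, -2.231, -0.0]
force: [0.2, 0.0, 0.4]
width: 0.499
gripper_force: 0.0
```

```bash
python3 - <<'E'
from h import *
np.set_printoptions(precision=4,suppress=True)
s=observe();M=R.from_rotvec(s["ee_rot"]).as_matrix();print(s["position"],M,np.arctan2(M[1,0],M[0,0]))
im=get_image("wrist");cv2.imwrite("pics/w5.png",cv2.resize(im,(800,600))[:,:,::-1])
hsv=cv2.cvtColor(im,cv2.COLOR_RGB2HSV);m=((hsv[...,0]>20)&(hsv[...,0]<35)&(hsv[...,1]>150)&(hsv[...,2]>70)).astype(np.uint8)
m[250:]=0
n,l,st,ce=cv2.connectedComponentsWithStats(m);print(st[1:],ce[1:])
i=1+st[1:,4].argmax();print(cv2.minAreaRect(np.argwhere(l==i)[:,::-1].astype(np.float32)))
for v in np.unique(hsv[...,2][l==i])[::12]: print(v,end=" ")
m2=((l==i)&(hsv[...,2]>200)).astype(np.uint8);q=np.argwhere(m2)[:,::-1].astype(np.float32);print(len(q), cv2.minAreaRect(q), [ray_z("wrist",c,.154) for c in cv2.boxPoints(cv2.minAreaRect(q))])
E
```

```text
[0.5154 0.2537 0.2802] [[-0.0091  1.     -0.    ]
 [ 1.      0.0091  0.0001]
 [ 0.0001 -0.     -1.    ]] 1.5799062132379647
[[251 164  13  32 375]
 [172 245   8   5  19]
 [332 246   9   4  18]] [[257.304  179.6613]
 [175.6842 247.1579]
 [336.4444 247.7222]]
((257.0, 179.5), (31.0, 12.0), 90.0)
112 139 163 175 0 ((0.0, 0.0), (0.0, 0.0), 0.0) [array([0.2937, 0.4164, 0.154 ]), array([0.2937, 0.4164, 0.154 ]), array([0.2937, 0.4164, 0.154 ]), array([0.2937, 0.4164, 0.154 ])]
```

View pics/w5.png

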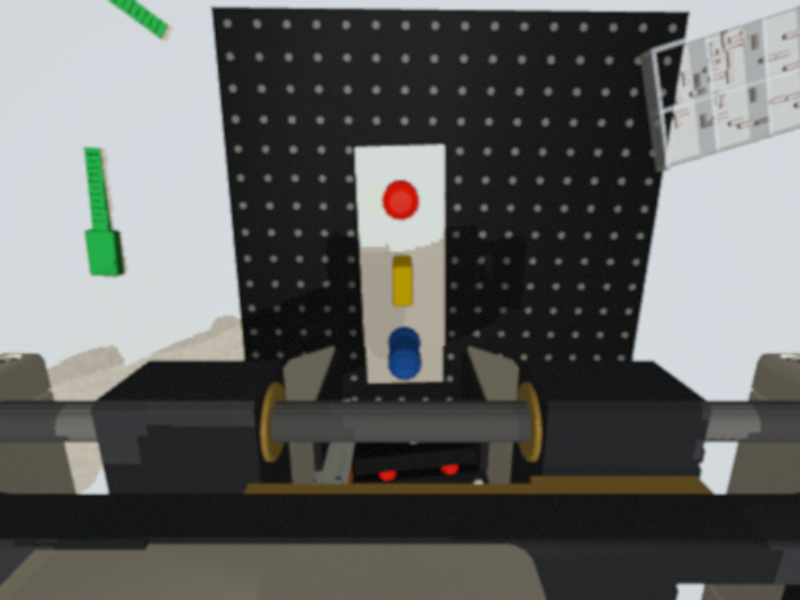

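The yellow gauge at (402,283) is upright between red (400,200) and blue (404,355), and the green look-alike lies off at (103,250). The hand is square to the gauge.

```bash
python3 - <<'E'
from h import *
np.set_printoptions(precision=4,suppress=True)
for p,z in (((257.3,182.7),.154),((256.3,128),.159),((259,231),.159)):
  w=ray_z("wrist",p,z);print(w)
w=ray_z("wrist",(257.3,182.7),.154);print(goto((w[0],w[1],.1125),1.58))
E
```

```text
[0.5169 0.2562 0.154 ]
[0.5154 0.3108 0.159 ]
[0.5191 0.2052 0.159 ]
(array([0.0025, 0.0013, 0.1677]), array([-0.    ,  0.0001, -0.0008]))
```

{"op": "jog_arm", "data": {"motion": [[[0.0025,0.0013,0.04,0,0,-0.015,0.0],[0.0025,0.0013,0.08,0,0,-0.015,0.0],[0.0025,0.0013,0.12,0,0,-0.015,0.0],[0.0025,0.0013,0.15,0,0,-0.015,0.0],[0.0025,0.0013,0.1677,0,0,-0.015,0.0],[0.0025,0.0013,0.1677,0,0,-0.015,0.0],[0.0025,0.0013,0.1677,0,0,-0.015,0.5],[0.0025,0.0013,0.1677,0,0,-0.015,1],[0.0025,0.0013,0.1677,0,0,-0.015,1],[0.0025,0.0013,0.1677,0,0,-0.015,1]]], "force": 25}}

```text
clock: 11.47
position: [0.5172, 0.2565, 0.1127]
ee_rot: [2.193, 2.249, 0.0]
force: [0.5, -0.2, 0.3]
width: 0.259
gripper_force: 0.0
```

{"op": "jog_arm", "data": {"motion": [[[0,0,0,0,0,0,1],[0,0,0,0,0,0,1],[0,0,0,0,0,0,1],[0,0,0,0,0,0,1],[0,0,0,0,0,0,1]]]}}

```text
clock: 11.88
position: [0.5172, 0.2565, 0.1127]
ee_rot: [2.192, 2.25, 0.0]
force: [-0.9, 0.5, 2.5]
width: 0.153
gripper_force: 25.0
```

{"op": "jog_arm", "data": {"motion": [[[0,0,-0.03,0,0,0,1],[0,0,-0.07,0,0,0,1],[0,0,-0.11,0,0,0,1],[0,0,-0.15,0,0,0,1],[0,0,-0.15,0,0,0,1],[0,0,-0.15,0,0,0,1]]]}}

```text
clock: 12.38
position: [0.5184, 0.2569, 0.2648]
ee_rot: [2.191, 2.249, 0.007]
force: [-0.1, 0.1, -2.2]
width: 0.15
gripper_force: 25.0
```

```bash
python3 - <<'E'
from h import *
np.set_printoptions(precision=4,suppress=True)
T=np.array([[0.1177,-0.9569,-0.2655,0.6139],[-0.993,-0.1134,-0.0317,0.0213],[0.0002,0.2674,-0.9636,0.421]])
f,cx,cy,_=P("wrist")
for px,z in(((358.5,348),.104),((358.5,375),.104),((341,348),.104),((370,352),.104)):
    d=T[:,:3]@np.array([(px[0]*.64-cx)/f,(px[1]*.64-cy)/f,1]);print(T[:,3]+d*(z-T[2,3])/d[2])
s=observe();print(s["position"],s["width"],s["gripper_force"],s["force"])
print(goto((.47,.03,.27),.12))
E
```

```text
[0.4858 0.038  0.104 ]
[0.4636 0.0359 0.104 ]
[0.4842 0.0511 0.104 ]
[0.4836 0.029  0.104 ]
[0.5184 0.2569 0.2648] 0.14959467985761327 24.99981254339218 [-0.0726  0.0614 -2.2246]
(array([-0.2255, -0.0542, -0.0059]), array([ 0.0016, -0.0051,  1.4769]))
```

{"op": "jog_arm", "data": {"motion": [[[-0.02,-0.006,0,0,0,0.12,1],[-0.05,-0.012,0,0,0,0.24,1],[-0.08,-0.02,0,0,0,0.36,1],[-0.11,-0.03,0,0,0,0.48,1],[-0.14,-0.04,0,0,0,0.6,1],[-0.17,-0.046,0,0,0,0.72,1],[-0.19,-0.052,0,0,0,0.84,1],[-0.21,-0.058,0,0,0,0.96,1],[-0.22,-0.06,0,0,0,1.08,1],[-0.22,-0.06,0,0,0,1.2,1]]]}}

```text
clock: 13.22
position: [0.4613, 0.032, 0.2614]
ee_rot: [3.082, 0.604, -0.003]
force: [0.4, -0.0, -0.5]
width: 0.152
gripper_force: 25.0
```

{"op": "jog_arm", "data": {"motion": [[[0,0,0.01,0,0,0.12,1],[0,0,0.02,0,0,0.24,1],[0,0,0.03,0,0,0.277,1],[0,0,0.03,0,0,0.277,1],[0,0,0.03,0,0,0.277,1]]]}}

```text
clock: 13.63
position: [0.462, 0.0348, 0.2316]
ee_rot: [3.134, 0.193, -0.003]
force: [0.4, -0.4, -0.5]
width: 0.151
gripper_force: 25.0
```

```bash
python3 - <<'E'
from h import *
np.set_printoptions(precision=4,suppress=True)
s=observe();print(s["position"],s["ee_rot"],s["joints"])
print(goto((.4646,.0355,.235),.12))
E
```

```text
[0.462  0.0348 0.2316] [ 3.1341  0.1935 -0.0034] [-0.9272  0.1981  0.8826  1.9893 -0.176   1.0345 -1.4109]
(array([ 0.0026, -0.0004, -0.0034]), array([0.0014, 0.0023, 0.0033]))
```

```bash
python3 - <<'E'
from h import *
np.set_printoptions(precision=4,suppress=True)
im=get_image("wrist");np.save("w6.npy",im)
print(P("wrist")[3])
cv2.imwrite("pics/w6.png",cv2.resize(im[150:262,190:330],(750,600),interpolation=cv2.INTER_CUBIC)[:,:,::-1])
for q in("target","sensor","gauge"):
    for d in silhouettes(q,"wrist"):
        r,c=np.where(d["mask"]);print(q,np.round(d["pixel"]),d["p"],c.min(),c.max(),r.min(),r.max())
E
```

```text
[[ 0.123  -0.9538 -0.2741  0.5366]
 [-0.9924 -0.1179 -0.0352  0.0432]
 [ 0.0013  0.2763 -0.9611  0.3887]
 [ 0.      0.      0.      1.    ]]
target [266. 184.] 0.73 254 278 172 198
sensor [236. 182.] 0.96 208 251 162 213
sensor [252. 243.] 0.66 242 270 195 300
sensor [264. 187.] 0.53 254 278 172 199
gauge [ 90. 298.] 0.96 43 116 287 309
gauge [254. 243.] 0.67 242 271 194 301
```

View pics/w6.png

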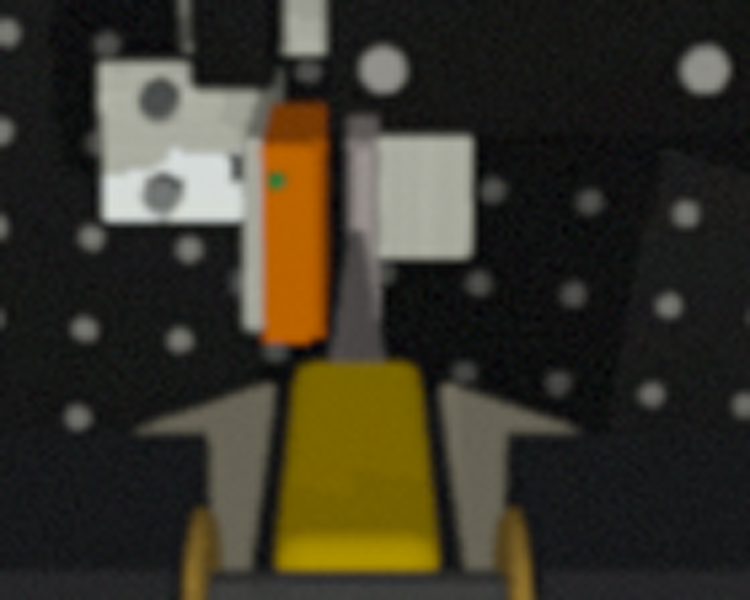

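The crop shows the sensor face edge at col 328 and the target face at col 346. The blade tip at (358,233) is over the target's edge, so it needs a few mm towards the sensor.

```bash
python3 - <<'E'
from h import *
np.set_printoptions(precision=4,suppress=True)
im=np.load("w6.npy").astype(int)
for r in (180,186,191): print(r,im[r,234:266].tolist())
for r in (196,200,206): print(r,im[r,250:264].sum(1).tolist())
s=observe();p=np.array(s["position"]);t=lambda px,z:totool(ray_z("wrist",px,z)-p)
print("tip",t((256.8,193.5),.153))
for px in((252.9,175.2),(252.9,214.4),(251.2,194.8),(254.6,194.8)):print(t(px,.104),ray_z("wrist",px,.104))
E
```

```text
180 [[84, 88, 83], [126, 127, 119], [160, 161, 150], [166, 165, 153], [172, 147, 130], [183, 111, 65], [187, 99, 0], [185, 98, 0], [186, 99, 0], [186, 99, 0], [186, 99, 0], [186, 99, 0], [187, 100, 0], [185, 98, 0], [178, 92, 0], [160, 79, 0], [122, 60, 3], [62, 28, 12], [17, 12, 11], [23, 20, 22], [61, 57, 56], [107, 100, 99], [138, 132, 129], [149, 143, 140], [150, 143, 140], [140, 134, 129], [141, 139, 132], [161, 162, 151], [170, 171, 160], [168, 170, 158], [168, 169, 158], [170, 171, 160]]
186 [[203, 209, 205], [178, 183, 177], [166, 168, 158], [166, 165, 154], [174, 152, 136], [183, 114, 70], [181, 96, 0], [180, 99, 0], [183, 99, 0], [186, 99, 0], [187, 99, 0], [187, 100, 0], [187, 101, 0], [185, 98, 0], [179, 94, 0], [161, 82, 0], [124, 61, 8], [65, 32, 14], [18, 14, 12], [24, 22, 23], [62, 58, 56], [107, 102, 98], [136, 130, 128], [149, 142, 139], [147, 141, 137], [141, 135, 131], [147, 146, 138], [168, 169, 157], [172, 173, 162], [168, 169, 157], [168, 169, 158], [168, 170, 158]]
191 [[120, 123, 121], [131, 134, 127], [157, 158, 148], [166, 165, 153], [173, 151, 135], [182, 113, 69], [185, 98, 0], [186, 99, 0], [185, 99, 0], [185, 98, 0], [186, 100, 0], [186, 99, 0], [186, 99, 0], [185, 98, 0], [179, 93, 0], [161, 80, 0], [122, 59, 6], [64, 33, 17], [18, 14, 13], [21, 20, 20], [62, 58, 57], [110, 104, 101], [137, 131, 127], [148, 141, 138], [148, 142, 139], [139, 133, 129], [140, 138, 131], [159, 160, 149], [168, 169, 158], [168, 169, 157], [167, 169, 158], [169, 171, 159]]
196 [192, 112, 52, 56, 120, 184, 208, 241, 320, 382, 426, 490, 502, 493]
200 [192, 113, 62, 90, 170, 204, 208, 217, 251, 307, 303, 231, 188, 150]
206 [187, 94, 90, 151, 206, 214, 213, 213, 220, 249, 254, 145, 24, 47]
tip [0.0056 0.0015 0.08  ]
[ 0.0108 -0.0024  0.129 ] [0.4737 0.0385 0.104 ]
[-0.0317 -0.0025  0.1289] [0.4315 0.0335 0.104 ]
[-0.0101 -0.0042  0.1289] [0.4528 0.0378 0.104 ]
[-0.0101 -0.0007  0.1289] [0.4532 0.0343 0.104 ]
```

{"op": "jog_arm", "data": {"motion": [[[-0.009,-0.0039,0,0,0,0,1],[-0.009,-0.0039,0.01,0,0,0,1],[-0.009,-0.0039,0.025,0,0,0,1],[-0.009,-0.0039,0.038,0,0,0,1],[-0.009,-0.0039,0.038,0,0,0,1],[-0.009,-0.0039,0.038,0,0,0,1],[-0.009,-0.0039,0.038,0,0,0,1]]]}}

```text
clock: 14.42
position: [0.454, 0.0374, 0.195]
ee_rot: [3.135, 0.188, 0.001]
force: [1.1, 0.7, -0.7]
width: 0.153
gripper_force: 25.0
```

```bash
python3 - <<'E'
from h import *
np.set_printoptions(precision=4,suppress=True)
s=observe();M=R.from_rotvec(s["ee_rot"]).as_matrix();print(s["position"],s["force"],M)
im=get_image("wrist");np.save("w7.npy",im)
cv2.imwrite("pics/w7.png",cv2.resize(im[150:246,200:320],(750,600),interpolation=cv2.INTER_CUBIC)[:,:,::-1])
E
```

```text
[0.454  0.0374 0.195 ] [ 1.1373  0.7063 -0.7172] [[ 0.9928  0.1196  0.0008]
 [ 0.1196 -0.9928 -0.0005]
 [ 0.0008  0.0006 -1.    ]]
```

View pics/w7.png

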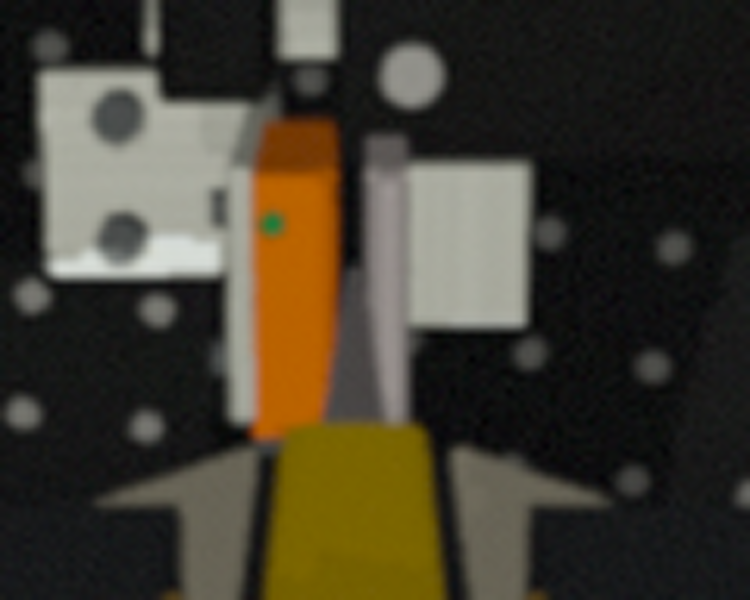

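The picture shows the tip at (353,268), centred between sensor face 340 and target face 365. Lowering.

{"op": "jog_arm", "data": {"motion": [[[-0.001,0,0.005,0,0,0,1],[-0.001,0,0.01,0,0,0,1],[-0.002,0,0.015,0,0,0,1],[-0.002,0,0.02,0,0,0,1],[-0.002,0,0.02,0,0,0,1]]]}}

```text
clock: 14.88
position: [0.4508, 0.0374, 0.1736]
ee_rot: [3.135, 0.188, -0.002]
force: [-0.4, 0.9, -0.9]
width: 0.149
gripper_force: 25.0
```

{"op": "jog_arm", "data": {"motion": [[[0,0,0.004,0,0,0,1],[0,0,0.008,0,0,0,1],[0,0,0.012,0,0,0,1],[0,0,0.012,0,0,0,1]]]}}

```text
clock: 15.22
position: [0.4511, 0.0374, 0.1619]
ee_rot: [3.135, 0.188, -0.001]
force: [0.2, -0.4, -0.4]
width: 0.148
gripper_force: 25.0
```

{"op": "jog_arm", "data": {"motion": [[[0,0,0.002,0,0,0,1],[0,0,0.004,0,0,0,1],[0,0,0.006,0,0,0,1],[0,0,0.006,0,0,0,1]]]}}

```text
clock: 15.55
position: [0.4514, 0.0374, 0.1563]
ee_rot: [3.136, 0.188, -0.0]
force: [-0.9, -0.2, -0.7]
width: 0.15
gripper_force: 25.0
```

{"op": "jog_arm", "data": {"motion": [[[0,0,0.002,0,0,0,1],[0,0,0.004,0,0,0,1],[0,0,0.004,0,0,0,1]]]}}

```text
clock: 15.8
position: [0.4514, 0.0374, 0.1523]
ee_rot: [3.136, 0.188, -0.0]
force: [-0.3, -0.2, -0.7]
width: 0.153
gripper_force: 25.0
```

{"op": "jog_arm", "data": {"motion": [[[0,0,0.002,0,0,0,1],[0,0,0.004,0,0,0,1],[0,0,0.004,0,0,0,1]]]}}

```text
clock: 16.05
position: [0.4513, 0.0374, 0.1483]
ee_rot: [3.135, 0.188, -0.0]
force: [0.0, 0.6, -0.5]
width: 0.151
gripper_force: 25.0
```

{"op": "jog_arm", "data": {"motion": [[[0,0,0.002,0,0,0,1],[0,0,0.004,0,0,0,1],[0,0,0.004,0,0,0,1]]]}}

```text
clock: 16.3
position: [0.4517, 0.0375, 0.1444]
ee_rot: [3.136, 0.188, 0.001]
force: [0.4, 1.0, -5.1]
width: 0.148
gripper_force: 25.0
```

{"op": "jog_arm", "data": {"motion": [[[0,0,0,0,0,0,1],[0,0,0,0,0,0,1],[0,0,0,0,0,0,1]]]}}

```text
clock: 16.55
position: [0.4516, 0.0375, 0.1446]
ee_rot: [3.136, 0.188, 0.0]
force: [1.6, 0.4, -5.0]
width: 0.147
gripper_force: 25.0
```

{"op": "jog_arm", "data": {"motion": [[[0,0,0.001,0,0,0,1],[0,0,0.002,0,0,0,1],[0,0,0.002,0,0,0,1]]]}}

```text
clock: 16.8
position: [0.4519, 0.0375, 0.143]
ee_rot: [-3.136, -0.188, -0.001]
force: [-0.0, 1.1, 4.0]
width: 0.152
gripper_force: 25.0
```

{"op": "jog_arm", "data": {"motion": [[[0,0,0,0,0,0,1],[0,0,0,0,0,0,1],[0,0,0,0,0,0,1],[0,0,0,0,0,0,1]]]}}

```text
clock: 17.13
position: [0.4519, 0.0375, 0.143]
ee_rot: [-3.136, -0.188, -0.001]
force: [-0.1, 1.2, 5.5]
width: 0.147
gripper_force: 25.0
```

{"op": "jog_arm", "data": {"motion": [[[0,0,0.0007,0,0,0,1],[0,0,0.0007,0,0,0,1],[0,0,0.0007,0,0,0,1]]]}}

```text
clock: 17.38
position: [0.452, 0.0375, 0.1423]
ee_rot: [-3.136, -0.188, -0.002]
force: [-1.3, 0.6, 7.0]
width: 0.149
gripper_force: 25.0
```

```bash
python3 - <<'E'
from h import *
np.set_printoptions(precision=4,suppress=True)
for _ in range(4):
    get_image("wrist");s=observe();print(s["position"],s["force"],s["ft_torque"],s["width"])
im=get_image("wrist");np.save("w8.npy",im)
for r in (178,182): print(im[r,240:266].sum(1).tolist())
E
```

```text
[0.452  0.0375 0.1423] [-1.3551  0.8617  7.3802] [ 0.3266  0.1709 -0.0101] 0.15106754835750932
[0.452  0.0375 0.1423] [-0.9807  2.0142  6.7091] [ 0.3475  0.1678 -0.0206] 0.1518632566033089
[0.452  0.0375 0.1423] [-0.0245  1.1593  6.7873] [0.3015 0.1832 0.0158] 0.1485837193840167
[0.452  0.0375 0.1423] [-1.2459  1.5172  6.3164] [ 0.3389  0.1853 -0.0346] 0.15119339807707186
[250, 246, 218, 128, 64, 87, 82, 69, 82, 84, 92, 81, 82, 58, 60, 60, 57, 59, 49, 68, 64, 54, 55, 58, 64, 48]
[171, 174, 179, 174, 182, 173, 173, 180, 178, 172, 172, 176, 175, 160, 89, 57, 59, 60, 76, 111, 155, 158, 161, 165, 160, 157]
```

```bash
python3 -c "
from cell import *
print(sign_off())"
```

```text
the job is handed in; nothing more can be done
None
```

I handed the job in with the carriage home on its bumpers and the yellow gauge held upright in the slot, its tip about 40 mm below the plate tops (a gap of roughly 5.2 mm). The forces read as snug on both faces (about 7 N upward, only about 1 N sideways). The sign-off returned no verdict, and the carriage was last seen on its bumpers before the gauge went in.

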